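# Seat the document camera's lens barrel in the V-block

## Robot

A 7-joint arm with a two-finger parallel gripper is mounted at the origin on the work surface. World frame = base frame: x ahead of the robot, y to its left, z up, the work surface at z = 0. Lengths are in m, angles in rad, forces in N, time in s.
With the tool pointing down it reaches from about 0.425 to 0.875 m from the base axis. Payload 4.7 kg.
Tool frame: the origin (TCP) lies midway between the tips of the shut fingers; the grasp point (between the pads) lies 19 mm behind it (ctrl.grip_point_offset is the distance from the TCP to the grasp point, in m); z points along the fingers, y is the line along which they close (so a half turn about z gives the same grasp; the last joint's range is limited). The gripper opens to 87 mm and grips with 3 to 60 N. Pads are 19 mm wide; open, the fingers measure 117 mm over their backs; the gripper's body (75 mm by 190 mm) begins 51 mm behind the grasp point.
Start: joints at [1.2, 0.321, -0.07, 1.45, 0.023, 1.371, -0.057], TCP at [0.244, -0.602, 0.223] pointing down, gripper open.
Joint ranges: [-2.86, 2.86], [-0.3, 2.09], [-1.38, 1.24], [0.06, 2.45], [-1.56, 4.7], [0.09, 2.05], [-2.69, 2.69]. Speed limits (rad/s): [2.57, 2.57, 3.14, 3.14, 3.14, 3.14, 3.14].

## Interface

Orientations are given as a rotation vector (axis times angle).
In Python, from bench import ctrl gives the robot as it stands.
- The arm moves only by the tool move_arm, never from a script. Its argument "increments" is text: rows parted by semicolons, each of 7 numbers parted by spaces: the shift along the world's x, y, z in mm, then the turn, a rotation vector about the world's x, y, z in degrees, then the closure in counts, from 0 (fully open) to 255 (shut). A call has exactly 8 rows; each row shifts and turns the commanded pose from where the row before left it; what a row does not reach is not made up. A row lasts 1/12 s, in which the tool goes at most 41.7 mm and 7.16 degrees, less where a joint would pass 70% of its speed; a pose out of reach is approached as far as the arm can. A call with a gripper value outside its range is refused whole. The fingers move at their own pace and stop on an object; "grip_force" is the grip in N (left out, the last holds). Time passes only in rows, so rows that do not move let the fingers close, or fill a call up. It gives the time, the measured TCP pose, the force, the opening and the grip force at its end, in the units of the state.
- ctrl.get_state(): the state, without advancing time (a new reading comes with each control period).
- ctrl.get_image(name): name is "scene" or "top" or "wrist"; returns a dict with "frame" (480x640x3 uint8, red, green, blue), "depth" (480x640 float32, m along the optical axis (not along the pixel's ray), 0 where there is no reading), "fx", "fy", "cx", "cy" (pixels), "k1" (the pictures are not rectified: a ray, as slopes to the right and down, at radius r is drawn at 1 + k1 r^2 times it, then the intrinsics apply), "position" and "orientation" of the camera in the world. Camera axes: x right, y down, z forward; pixel columns grow to the right and rows downward; lengths in m; the calibration is good to about 2 mm. A picture is of the moment at which its call begins.
- ctrl.close_job(): hands the job in; it is judged then, once.
Trained networks look in a picture, given as the dict that the camera call returned (one of the last four; its "shot" number tells which), for a name from the list of things; names that differ only in an ending like _2 or _b are one class to them, and where a whole thing is asked for, a point or a joint stands for the part that bears it (a point fixed in the world has none). Each returns a list of dicts, best first, with "score" (0 to 1); they miss things now and then, are a little off and sometimes report something else, mostly with a low value. They report only what shows in the picture. A call takes as long as a camera call. They do not tell look-alikes from the thing itself.
- ctrl.find_in(target, picture): "centre" ([x, y, z] in m, in world coordinates, good to about 4 mm: the middle of the surface that is visible of it).
- ctrl.silhouettes(target, picture): "region" (480x640 bool, what is visible of it).
The state is a dict: "time": time; "joint_positions": joint angles; "qd": joint speeds; "joint_torque": joint torques, N m; "position": TCP position; "tool_rot": TCP orientation; "ft_force": force on the tool from outside, world axes, zero at the start; "torque": the same for the moment, N m; "grip_width": opening from 0.0 (shut) to 1.0 (fully open); "grip_force": force on a finger pad.
Only numpy, scipy, OpenCV 4.12 (cv2) and the standard library are available. Lean on these libraries where they do the work, as an engineer would, in place of code of your own. Each camera call takes 0.05 s, during which the arm holds its last target. There are 200 camera calls.

## Task

The document camera's lens has to be held in the alignment V-block. Take the orange dust cover off the V-block and hang it by the hole in its tab on the peg of the stand, then lift the black lens barrel from its rest, lay it centred in the V of both saddles and press it down gently but firmly so that it bears well on both sides of the V. Finish while still holding it pressed there (do not let go), with the cover left hanging on the peg and the other things on the desk left where they were.

Things in the scene. Friction and masses are not known exactly. Their poses are not given: they have to be found in the camera images.
- vee_seat (a point): Centre of the lens barrel (mid-length, on its axis) when seated in the fixed V-block, 53.5 mm above the desk. V along this point's y, z up. Dark base plate 100 (x) x 110 (y) x 10 mm with two aluminium saddles, each 16 mm thick in y and 72 mm wide in x, centred at y = -33 and +33 mm: between them a 50 mm gap for fingers, open down to the base plate. Flanks slope 45 degrees.
- vee_near: The V flanks on the -x side of the V-block, on both saddles (one contact line); fixed, origin at the centre of the block's underside, axes as point vee_seat. Bottom of the V 28 mm, saddle tops 52 mm above the desk.
- vee_far: The pair of V flanks on the +x side of the V-block (the other contact line; same origin and axes). The block is rigid. A barrel pushed down while still gripped may bear on one side only; letting it settle in the V by itself and then pressing on its top with shut fingers loads both sides alike: about 10 N down is plenty.
- cover_grip (a point): Where to grip the loose orange dust cover: on its tab, 10 mm below the tab's top edge. The cover is an upside-down T, alike both ways round: a foot plate 64 (x) x 96 (y) x 4 mm, at the start lying on the saddle tops, and upright in its middle a tab 6 mm thick (x), 40 mm wide (y), its top edge 92 mm above the foot's underside.
- cover_hole (a point): Centre of the 22 mm round hole through the cover's tab; hole axis along x, 44 mm above the foot's underside, 38 mm below cover_grip. Axes as the cover: z up along the tab.
- cover: The whole loose orange dust cover (about 120 g), origin at the centre of its foot's underside, axes as above.
- peg (a point): Point half-way along the stand's horizontal steel peg, on its axis, 130 mm above the desk. z up; the peg, 8 mm thick, runs along x: 45 mm straight towards its free end at -x, then a last 7 mm turning up by 6 mm; the column (16 mm square, 134 mm high) is centred 50 mm towards +x. Hung, the cover's hole centre is 7 mm below the peg's axis.
- stand: The fixed stand with the peg: grey base 110 x 90 x 12 mm, origin at the foot of its column, peg pointing to its -x. It may be on the left or on the right of the V-block.
- lens_center (a point): Centre of the loose lens barrel, mid-length on its axis (y): a black cylinder with brass end rings and glass ends, 36 mm in diameter, 100 mm long, about 180 g, both ends alike. At the start it lies level on the rest, centre 29 mm above the desk; grip it across its diameter at mid-length, the desk beside it is clear there.
- lens: The lens barrel itself, origin at its centre, axis y.
- rest: The fixed lens rest, on the side of the V-block opposite to the stand: two rubber rails 96 mm long along y (30 mm wide over both, tops 14 mm above the desk) on two wooden feet (60 mm wide in x, 8 mm high) at y = -40 and +40 mm. Origin at the centre of its underside.
- tape: Bystander, leave alone: a clear roll of tape (64 mm across, 20 mm high, flat on the desk); origin at its underside.
- driver: Bystander, leave alone: a screwdriver lying on the desk (140 mm long); origin at its underside.
- cap: Bystander, leave alone: a black lens cap (disc 44 mm across, 10 mm thick) on the desk; origin at its underside.
- stapler: Bystander, leave alone: a blue stapler (130 mm long, 42 mm high); origin at its underside.
- amber: Bystander, leave alone: a small amber bottle (44 mm across, 110 mm tall); origin at its underside.
- mug: Bystander, leave alone: a white mug (76 mm across, 90 mm tall); origin at its underside.
Mind the look-alikes: they are no part of the job. Of the things that look like the cover, the middle-sized one is meant.

How it is judged:
By the outcome, as a careful person would: the job done as asked, in the order asked, and still so for the second after the job is handed in, while the arm keeps its last pose, push and grip.
It also fails if it takes over 67 s, if anything falls off the work surface, if the arm or the gripper's body presses on something with over 40 N, if the wrist force passes 120 N, or if a joint passes its speed limit or range.

## Working session

There is one attempt and no reset: what is moved stays moved. The work goes in short steps, Python scripts to look and compute and a tool call to move; the robot and the scene stay as the last step left them, time stands still between calls to the robot, and variables do not carry over. Pictures are saved under pics/ and viewed, at most 10 in all, crops included, and the job is handed in when it is done.

Besides the shell and the picture viewer there is one more tool, called as name(argument=value, ...) on one line, values as JSON. move_arm: Moves the arm, as the interface text tells. Its arguments: {"type":"object","properties":{"increments":{"type":"string"},"grip_force":{"type":"number"}},"required":["increments"]}

```bash
mkdir -p pics; cat > h.py <<'E'
import numpy as np, cv2
from scipy.spatial.transform import Rotation as R
from bench import ctrl
def rot(o):
    o=np.array(o,float)
    if o.shape==(3,3): return o
    return R.from_rotvec(o).as_matrix() if o.size==3 else R.from_quat(o).as_matrix()
def cloud(p):
    v,u=np.mgrid[0:480,0:640]
    x=(u-p['cx'])/p['fx'];y=(v-p['cy'])/p['fy']
    xd,yd=x.copy(),y.copy()
    for _ in range(8):
        s=1+p['k1']*(x*x+y*y); x=xd/s;y=yd/s
    d=p['depth']; P=np.stack([x*d,y*d,d],-1)
    W=P@rot(p['orientation']).T+np.array(p['position']); W[d<=0]=np.nan
    return W
def save(p,n): cv2.imwrite('pics/'+n,p['frame'][:,:,::-1])
E
python3 - <<'E'
from h import *
for n in('scene','top'):
    p=ctrl.get_image(n); save(p,n+'1.png'); print(n,p['position'],p['orientation'],p['fx'],p['k1'])
    for t in ['vee_near','cover','stand','lens','rest','tape','driver','cap','stapler','amber','mug']:
        print(t,[(np.round(q['centre'],3).tolist(),round(q['score'],2)) for q in ctrl.find_in(t,p)[:4]])
    np.save(n+'.npy',cloud(p))
print(ctrl.get_state())
E
```

```text
scene [ 1.25001327 -0.08842062  0.6703972 ] [-1.78132317 -1.55863798  0.73728492] 534.1553029327048 0.005119300848633233
vee_near [([0.499, -0.036, 0.03], 0.63)]
cover [([0.509, 0.006, 0.059], 0.81), ([0.593, 0.151, 0.004], 0.71), ([0.336, -0.089, 0.006], 0.7)]
stand [([0.581, 0.301, 0.009], 0.61)]
lens [([0.529, 0.012, 0.008], 0.69), ([0.63, -0.275, 0.041], 0.67), ([0.499, -0.038, 0.027], 0.37)]
rest [([0.633, -0.267, 0.01], 0.57)]
tape [([0.463, -0.215, 0.014], 0.81)]
driver [([0.379, 0.139, 0.021], 0.72), ([0.528, 0.003, 0.032], 0.39)]
cap [([0.672, -0.133, 0.006], 0.8)]
stapler [([0.764, 0.065, 0.04], 0.59), ([0.529, 0.004, 0.031], 0.3)]
amber [([0.767, -0.16, 0.066], 0.93)]
mug [([0.759, 0.199, 0.055], 0.92), ([0.672, -0.135, 0.008], 0.68)]
top [ 0.30774975 -0.01026304  1.13779392] [-2.19341765  1.97656666 -0.24743897] 572.610640487095 0.03406624216370595
vee_near []
cover [([0.498, 0.012, 0.057], 0.89), ([0.326, -0.084, 0.004], 0.84), ([0.587, 0.154, 0.004], 0.58)]
stand [([0.553, 0.304, 0.01], 0.81), ([0.476, 0.012, 0.01], 0.3)]
lens [([0.616, -0.279, 0.045], 0.92)]
rest [([0.
[... 350 characters left out ...]
': 1.2, 'joint_positions': array([ 1.20009984,  0.32099449, -0.0701147 ,  1.45047191,  0.02260458,
        1.370744  , -0.05687666]), 'qd': array([-0.00078019,  0.0005803 , -0.00025117,  0.00015084, -0.00022645,
       -0.00041934, -0.00024547]), 'joint_torque': array([ 1.97213658e-04, -4.91107857e+01, -4.03178623e-01, -3.12770069e+01,
       -6.38633617e-02,  3.37321835e-02,  1.38719423e-05]), 'position': array([ 0.24399618, -0.60252431,  0.22260435]), 'tool_rot': array([ 3.08343729e+00,  6.00768618e-01, -9.41033178e-06]), 'ft_force': array([ 0.35455823, -0.84894479,  0.02306737]), 'torque': array([-0.03749055, -0.03285588,  0.00413763]), 'grip_force': 0.0, 'grip_width': 1.0002912939145556}
```

View pics/scene1.png

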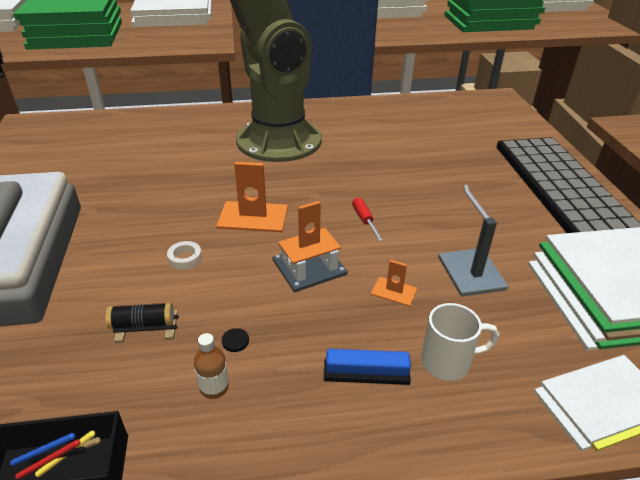

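View pics/top1.png

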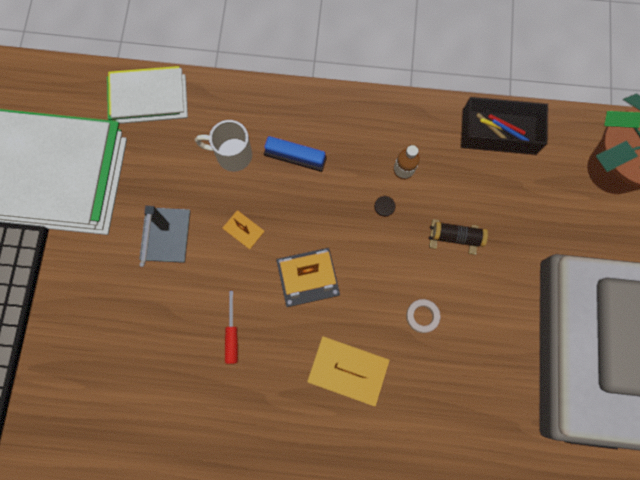

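```bash
cat > m1.py <<'E'
from h import *
def box(P,l):
    r=cv2.minAreaRect((P[:,:2]*1000).astype(np.float32)); print(l,len(P),'c',np.round(r[0],1),'s',np.round(r[1],1),'a',round(r[2],1),'z',np.round(np.nanmedian(P[:,2])*1000,1))
for n in('scene','top'):
    W=np.load(n+'.npy'); C=cv2.imread('pics/%s1.png'%n)[:,:,::-1].astype(int)
    r,g,b=C[...,0],C[...,1],C[...,2]
    X,Y,Z=W[...,0],W[...,1],W[...,2]
    near=lambda x,y,d:(abs(X-x)<d)&(abs(Y-y)<d)
    org=(r>100)&(r>1.6*b)&near(.5,.01,.09)
    print(n); box(W[org&(Z>.046)&(Z<.064)],'foot')
    box(W[near(.5,.01,.09)&(Z>.08)&(Z<.16)],'tab'); 
    print('ztop',np.nanpercentile(Z[near(.5,.01,.09)&(Z>.08)],98))
    box(W[near(.5,.01,.1)&(Z>.006)&(Z<.014)],'base')
    box(W[near(.55,.3,.12)&(Z>.008)&(Z<.017)],'standbase')
    k=near(.55,.3,.12)&(Z>.118)&(Z<.145); box(W[k],'peg')
    k=near(.55,.3,.12)&(Z>.05)&(Z<.115); box(W[k],'col')
    k=near(.62,-.28,.1)&(Z>.032)&(Z<.06); box(W[k],'lens'); print(np.nanmax(Z[k]))
    k=near(.62,-.28,.1)&(Z>.004)&(Z<.014); box(W[k],'feet')
    k=near(.55,.3,.12)&(Z>.118)&(Z<.145)
    print(np.round(W[k][::max(1,k.sum()//25)]*1000).astype(int).tolist())
E
python3 m1.py
```

```text
scene
foot 1081 c [504.9  11.1] s [68.3 98.2] a 17.8 z 54.9
tab 624 c [504.8  10.9] s [12.1 42.2] a 18.9 z 117.4
ztop 0.14360016803044917
base 1085 c [505.9  10.6] s [102.2 110.5] a 18.5 z 9.0
standbase 1629 c [561.3 307.3] s [115.4  91.3] a 3.5 z 10.7
peg 338 c [528.  303.2] s [114.2  18.2] a 5.8 z 131.3
col 394 c [579.1 305.5] s [22.8 15.8] a 52.6 z 83.9
lens 1143 c [ 620.9 -281.6] s [101.7  35.7] a 86.1 z 43.0
0.048891167158639615
feet 464 c [ 647.8 -299.2] s [ 57.  170.7] a 21.0 z 9.3
[[472, 301, 137], [475, 300, 132], [481, 306, 132], [489, 301, 131], [498, 303, 132], [503, 307, 131], [510, 301, 130], [521, 302, 133], [524, 305, 131], [533, 306, 132], [539, 308, 132], [544, 303, 130], [551, 303, 130], [558, 306, 131], [568, 305, 134], [571, 312, 134], [574, 315, 134], [569, 301, 127], [570, 301, 125], [581, 317, 132], [581, 314, 130], [581, 311, 129], [583, 310, 128], [581, 310, 124], [582, 312, 123], [583, 300, 120]]
top
foot 1387 c [504.4  12.7] s [65.  96.1] a 18.5 z 55.7
tab 214 c [504.1  13.1] s [ 7.  39.3] a 19.0 z 130.0
ztop 0.14634762382297645
base 902 c [503.9   7.7] s [189.7 188. ] a 89.7 z 9.8
standbase 1800 c [563.1 267. ] s [110.3 177.4] a 3.1 z 11.8
peg 349 c [527.2 311.1] s [113.   17.2] a 0.1 z 133.0
col 132 c [572.3 307.3] s [11.4 21.3] a 47.9 z 83.3
lens 890 c [ 617.6 -278.3] s [100.2  36.9] a 87.3 z 44.3
0.052109894706115156
feet 455 c [ 621.1 -280.3] s [198.5 194. ] a 88.8 z 5.5
[[583, 318, 136], [580, 317, 134], [578, 311, 134], [577, 309, 134], [576, 308, 130], [573, 304, 135], [574, 305, 126], [574, 305, 119], [565, 310, 134], [568, 307, 119], [558, 312, 130], [552, 308, 134], [546, 311, 133], [544, 306, 130], [535, 313, 131], [532, 307, 132], [526, 309, 134], [520, 308, 135], [515, 312, 128], [511, 305, 133], [507, 305, 128], [500, 306, 134], [495, 310, 132], [489, 310, 132], [486, 304, 133], [479, 307, 136], [477, 303, 131]]
```

move_arm(increments="16 37 1 0 0 5.4 0;16 37 1 0 0 5.4 0;16 37 1 0 0 5.4 0;16 37 1 0 0 5.4 0;16 37 1 0 0 5.4 0;16 37 1 0 0 5.4 0;16 37 1 0 0 5.4 0;16 37 1 0 0 5.4 0")

```text
time: 1.87
position: [0.3724, -0.3046, 0.2309]
tool_rot: [2.641, 1.699, -0.0]
ft_force: [0.4, 0.6, 0.4]
grip_width: 1.001
grip_force: 0.0
```

move_arm(increments="16 37 1 0 0 5.4 0;16 37 1 0 0 5.4 0;16 37 1 0 0 5.4 0;16 37 1 0 0 5.4 0;16 37 1 0 0 5.4 0;16 37 1 0 0 5.4 0;16 37 1 0 0 5.4 0;16 37 1 0 0 5.4 0")

```text
time: 2.53
position: [0.5004, -0.0086, 0.2391]
tool_rot: [1.83, 2.552, 0.0]
ft_force: [1.0, -0.3, -0.4]
grip_width: 1.0
grip_force: 0.0
```

move_arm(increments="4 22 0 0 0 0 0;0 0 0 0 0 0 0;0 0 0 0 0 0 0;0 0 0 0 0 0 0;0 0 0 0 0 0 0;0 0 0 0 0 0 0;0 0 0 0 0 0 0;0 0 0 0 0 0 0")

```text
time: 3.2
position: [0.5039, 0.0106, 0.2386]
tool_rot: [1.839, 2.547, -0.0]
ft_force: [0.6, -0.1, 0.0]
grip_width: 0.997
grip_force: 0.0
```

```bash
cat >> h.py <<'E'
def st():
    s=ctrl.get_state(); M=rot(s['tool_rot']); y=M[:,1]
    print('t',round(s['time'],2),'tcp',np.round(np.array(s['position'])*1000,1),'yaw_y',round(np.degrees(np.arctan2(y[1],y[0])),1),'z',np.round(M[:,2],3),'F',np.round(s['ft_force'],1),'grip',np.round([s['grip_width'],s['grip_force']],3),'q7',round(s['joint_positions'][6],2))
def box(P,l):
    r=cv2.minAreaRect((P[:,:2]*1000).astype(np.float32)); print(l,len(P),'c',np.round(r[0],1),'s',np.round(r[1],1),'a',round(r[2],1),'z',np.round(np.nanmedian(P[:,2])*1000,1))
E
python3 - <<'E'
from h import *
p=ctrl.get_image('wrist'); save(p,'w1.png'); W=cloud(p); st(); print(p['position'])
X,Y,Z=W[...,0],W[...,1],W[...,2]
n=(abs(X-.5045)<.08)&(abs(Y-.012)<.08)
box(W[n&(Z>.135)&(Z<.15)],'tabtop'); box(W[n&(Z>.046)&(Z<.064)],'foot');box(W[n&(Z>.1)&(Z<.15)],'tab')
E
```

```text
t 3.25 tcp [503.9  10.8 238.6] yaw_y 18.4 z [ 0. -0. -1.] F [ 0.1 -0.4  0.2] grip [1.004 0.   ] q7 0.23
[0.47805141 0.09040983 0.40111742]
tabtop 515 c [504.4  12.5] s [ 5.7 40.8] a 18.5 z 144.2
foot 6819 c [504.6  12.2] s [72.3 95.5] a 18.6 z 56.3
tab 595 c [504.3  12.6] s [ 5.9 40.8] a 18.2 z 144.1
```

move_arm(increments="0.5 1.7 -20 0 0 0 0;0 0 -25 0 0 0 0;0 0 -25 0 0 0 0;0 0 -25 0 0 0 0;0 0 -20 0 0 0 0;0 0 -9 0 0 0 0;0 0 0 0 0 0 0;0 0 0 0 0 0 255", grip_force=35)

```text
time: 3.92
position: [0.5047, 0.0132, 0.115]
tool_rot: [1.837, 2.549, 0.001]
ft_force: [-0.2, 0.4, 0.3]
grip_width: 0.974
grip_force: 0.0
```

move_arm(increments="0 0 0 0 0 0 255;0 0 0 0 0 0 255;0 0 0 0 0 0 255;0 0 0 0 0 0 255;0 0 0 0 0 0 255;0 0 0 0 0 0 255;0 0 0 0 0 0 255;0 0 0 0 0 0 255")

```text
time: 4.58
position: [0.5045, 0.0132, 0.1146]
tool_rot: [1.837, 2.549, 0.0]
ft_force: [-0.5, -0.3, -0.5]
grip_width: 0.405
grip_force: 0.0
```

move_arm(increments="0 0 0 0 0 0 255;0 0 0 0 0 0 255;0 0 0 0 0 0 255;0 0 0 0 0 0 255;0 0 0 0 0 0 255;0 0 0 0 0 0 255;0 0 0 0 0 0 255;0 0 0 0 0 0 255")

```text
time: 5.25
position: [0.5043, 0.0132, 0.1144]
tool_rot: [-1.836, -2.549, 0.0]
ft_force: [0.6, 0.4, -1.4]
grip_width: 0.065
grip_force: 35.0
```

move_arm(increments="0 0 10 0 0 0 255;0 0 25 0 0 0 255;0 0 25 0 0 0 255;-4 18 15 0 0 -1.5 255;-7 30 0 0 0 -1.5 255;-7 30 0 0 0 -1.5 255;-7 30 0 0 0 -1.5 255;-7 30 0 0 0 -1.5 255")

```text
time: 5.92
position: [0.4722, 0.1526, 0.1906]
tool_rot: [2.001, 2.42, 0.001]
ft_force: [0.9, 0.1, -1.2]
grip_width: 0.066
grip_force: 35.0
```

move_arm(increments="-7 30 0 0 0 -1.5 255;-7 30 0 0 0 -1.5 255;-7 30 0 0 0 -1.5 255;-6 30 0 0 0 -1.5 255;-6 20 0 0 0 -1.6 255;-6 10 -10 0 0 0 255;0 0 -10 0 0 0 255;0 0 0 0 0 0 255")

```text
time: 6.58
position: [0.4323, 0.3004, 0.168]
tool_rot: [-2.153, -2.287, 0.005]
ft_force: [-0.2, -1.1, -2.9]
grip_width: 0.064
grip_force: 35.0
```

```bash
python3 - <<'E'
from h import *
st()
for n in('scene','top','wrist'):
    p=ctrl.get_image(n); save(p,n+'2.png'); W=cloud(p); np.save(n+'2.npy',W)
    X,Y,Z=W[...,0],W[...,1],W[...,2]
    C=p['frame'].astype(int); org=(C[...,0]>90)&(C[...,0]>1.6*C[...,2])
    n_=(abs(X-.44)<.08)&(abs(Y-.301)<.08)
    print(n)
    k=n_&org&(Z>.08)&(Z<.175)
    if k.sum()>5: box(W[k],'orange'); print(np.nanpercentile(W[k],[2,50,98],axis=0).round(4).tolist())
    k=(X>.462)&(X<.6)&(abs(Y-.306)<.025)&(Z>.12)&(Z<.15)&~org
    if k.sum()>5:
        box(W[k],'peg'); P=W[k&(X>.485)&(X<.562)]
        if len(P): print('line',np.polyfit(P[:,0]-.527,P[:,1],1), 'topz',np.percentile(P[:,2],[10,50,90]),len(P))
cv2.imwrite('pics/s2.png',cv2.resize(cv2.imread('pics/scene2.png')[120:320,400:560],None,fx=3,fy=3))
E
```

```text
t 6.58 tcp [432.3 300.4 168. ] yaw_y 3.4 z [-0.002 -0.002 -1.   ] F [-0.2 -1.1 -2.9] grip [ 0.064 35.   ] q7 -0.73
scene
orange 1233 c [444.  296.3] s [95.4 99.4] a 2.5 z 109.8
[[0.4051, 0.248, 0.1054], [0.4362, 0.2876, 0.1098], [0.4671, 0.3408, 0.1691]]
peg 308 c [528.9 302.8] s [114.1  17.8] a 5.8 z 131.7
line [0.057296   0.30402689] topz [0.12871106 0.13142425 0.13317199] 140
top
orange 1106 c [435.3 287. ] s [64.1 79.3] a 2.9 z 110.9
[[0.4043, 0.2494, 0.1068], [0.4327, 0.2763, 0.1109], [0.4664, 0.3104, 0.1368]]
peg 189 c [540.4 308.9] s [88.5 16.5] a 3.9 z 132.5
line [0.05114334 0.30683692] topz [0.12977913 0.13240074 0.13535347] 82
wrist
orange 11618 c [440.3 305.8] s [76.3 78.4] a 3.4 z 110.8
[[0.4032, 0.2706, 0.1088], [0.4333, 0.3156, 0.1108], [0.4653, 0.3438, 0.1549]]
peg 3425 c [527.  308.2] s [114.2  16.6] a 3.0 z 133.9
line [0.05584968 0.30899832] topz [0.13135917 0.13371148 0.13480246] 1852
```

View pics/s2.png

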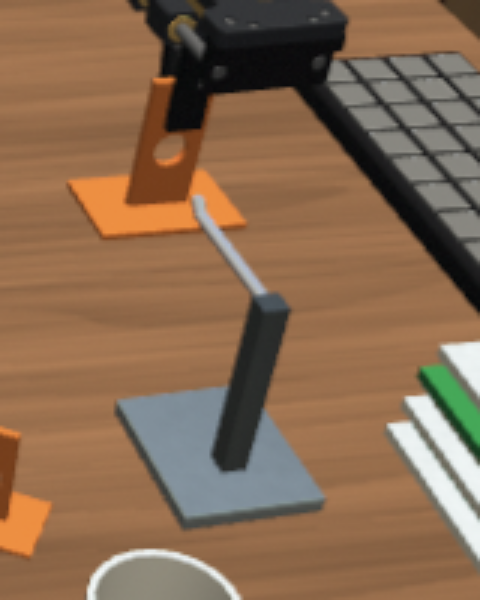

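View pics/wrist2.png

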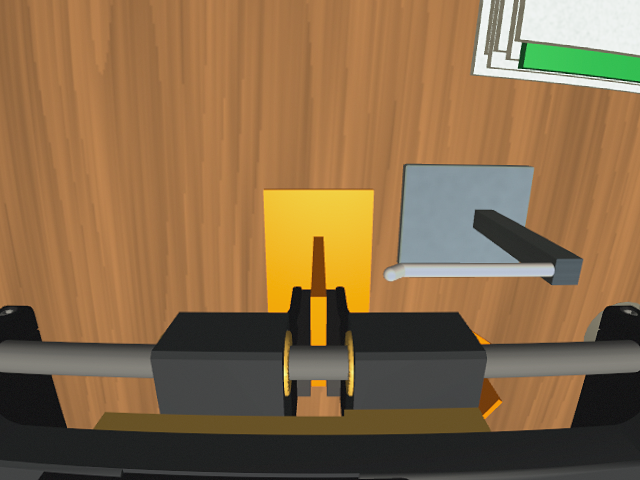

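move_arm(increments="0 2 -10 0 0 0 255;0 0 -7 0 0 0 255;10 0.6 0 0 0 0 255;10 0.6 0 0 0 0 255;8 0.4 0 0 0 0 255;0 0 0 0 0 0 255;0 0 0 0 0 0 255;0 0 0 0 0 0 255")

```text
time: 7.4
position: [0.4613, 0.3051, 0.1526]
tool_rot: [-2.155, -2.285, 0.0]
ft_force: [-0.7, 0.9, -1.6]
grip_width: 0.069
grip_force: 35.0
```

```bash
python3 - <<'E'
from h import *
st()
p=ctrl.get_image('scene'); save(p,'scene3.png'); W=cloud(p)
C=p['frame'].astype(int); org=(C[...,0]>90)&(C[...,0]>1.6*C[...,2])
X,Y,Z=W[...,0],W[...,1],W[...,2]
# project model points: hole circle at tab front face, peg
def proj(q):
    c=(np.array(q)-p['position'])@rot(p['orientation']); x,y=c[0]/c[2],c[1]/c[2]; s=1+p['k1']*(x*x+y*y)
    return np.array([x*s*p['fx']+p['cx'],y*s*p['fy']+p['cy']])
t=ctrl.get_state()['position']
print('holepred',proj([t[0]+.003,t[1]-.0007,t[2]-.0178]))
c=proj([t[0],t[1],t[2]]).astype(int); u0,v0=c[0]-50,c[1]-45
cv2.imwrite('pics/s3.png',cv2.resize(p['frame'][v0:v0+90,u0:u0+100,::-1],None,fx=6,fy=6,interpolation=cv2.INTER_CUBIC)); print(u0,v0)
k=org&(abs(X-t[0])<.02)&(abs(Y-t[1])<.03)&(Z>.1)&(Z<.19)
print(k.sum(),np.nanpercentile(W[k],[2,50,98],axis=0).round(4).tolist())
E
```

```text
t 7.4 tcp [461.3 305.1 152.6] yaw_y 3.4 z [-0.001  0.    -1.   ] F [-0.7  0.9 -1.6] grip [ 0.069 35.   ] q7 -0.75
holepred [464.203757   183.44223989]
415 129
467 [[0.4591, 0.2807, 0.1016], [0.4646, 0.2906, 0.1319], [0.4682, 0.3212, 0.1815]]
```

View pics/s3.png

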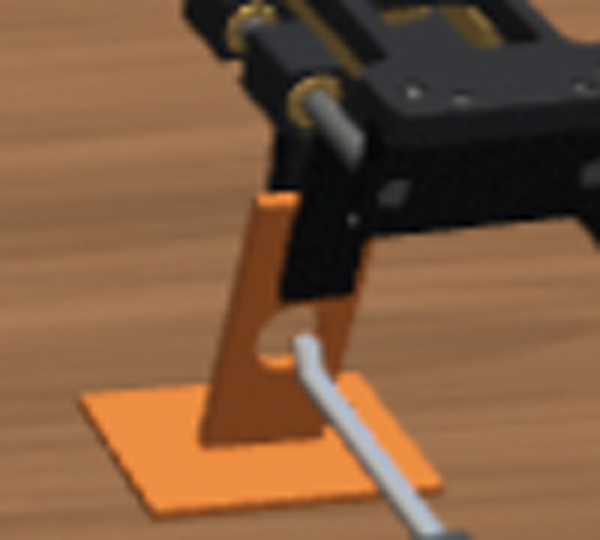

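```bash
python3 - <<'E'
from h import *
p=ctrl.get_image('scene')
def proj(q):
    c=(np.array(q)-p['position'])@rot(p['orientation']); x,y=c[0]/c[2],c[1]/c[2]; s=1+p['k1']*(x*x+y*y)
    return np.array([x*s*p['fx']+p['cx'],y*s*p['fy']+p['cy']])
h=np.array([.4643,.3044,.1348])
b=proj(h)
for q in ([0,0,0],[.011,0,0],[.011,0,.003],[.011,.003,.0],[.014,0,0]): print(q,(proj(h+q)-b).round(2))
st()
E
```

```text
[0, 0, 0] [0. 0.]
[0.011, 0, 0] [2.14 3.26]
[0.011, 0, 0.003] [2.44 1.88]
[0.011, 0.003, 0.0] [3.71 3.14]
[0.014, 0, 0] [2.73 4.16]
t 7.5 tcp [461.1 305.  152.7] yaw_y 3.4 z [-0. -0. -1.] F [-0.2 -0.  -1.6] grip [ 0.066 35.   ] q7 -0.75
```

```bash
python3 - <<'E'
from h import *
st()
p=ctrl.get_image('scene');W=cloud(p);C=p['frame'].astype(int)
X,Y,Z=W[...,0],W[...,1],W[...,2]
# tab-plane classification
for v in range(172,205):
    s=''
    for u in range(446,480):
        r,g,b=C[v,u]; o=(r>1.9*b and r>70)
        x,z=X[v,u],Z[v,u]
        s+= 'T' if o and abs(x-.4615)<.012 and z>.1 else ('o' if o else ('d' if r<50 else ('g' if abs(r-b)<35 and r>90 else '.')))
    print(v,s)
w=ctrl.get_image('wrist');W=cloud(w);X,Y,Z=W[...,0],W[...,1],W[...,2]
C=w['frame'].astype(int); org=(C[...,0]>90)&(C[...,0]>1.6*C[...,2])
box(W[org&(Z<.11)&(Z>.08)&(abs(X-.46)<.06)&(abs(Y-.305)<.08)],'foot')
for a,b in((.468,.475),(.475,.48),(.48,.485),(.49,.5),(.5,.52),(.52,.54),(.54,.56)):
    k=~org&(X>a)&(X<b)&(abs(Y-.306)<.02)&(Z>.122)&(Z<.15)
    if k.sum(): print(a,k.sum(),np.nanpercentile(W[k][:,1:],[2,50,98],axis=0).round(4).tolist())
E
```

```text
t 7.5 tcp [461.1 305.  152.7] yaw_y 3.4 z [-0. -0. -1.] F [-0.2 -0.  -1.6] grip [ 0.066 35.   ] q7 -0.75
172 ooooooooTTTTTTTT.ddddddddddddToooo
173 ooooooooTTTTTTTTdddddddddddddToooo
174 ooooooooTTTTTTTTdddddddddddd.Toooo
175 ooooooooTTTTTTT.ddddddddddddTooooo
176 oooooooTTTTTTTT.ddddddddddddTooooo
177 oooooooTTTTTTTT.ddddddddddddTooooo
178 oooooooTTTTTTTT.ddddddd..TTTTooooo
179 oooooooTTTTTTTTTTTTTTTTTTTTToooooo
180 ooooooTTTTTTTTTToooooTTTTTTToooooo
181 ooooooTTTTTTTTooooooooTTTTTToooooo
182 ooooooTTTTTTToooooooooTTTTTToooooo
183 ooooooTTTTTToooooooooTTTTTTooooooo
184 oooooooTTTTTooooooo..TTTTTTooooooo
185 oooooTTTTTToooooooggggTTTTTooooooo
186 oooooTTTTTToooooo.gggg.TTTTooooooo
187 oooooTTTTTTToooooogggggTTToooooooo
188 oooooTTTTTTTTToTTT.ggggTTToooooooo
189 ooooTTTTTTTTTTTTTT.ggggTTToooooooo
190 ooooTTTTTTTTTTTTTTggggg.Tooooooooo
191 ooooTTTTTTTTTTTTTTogggggTooooooooo
192 ooooTTTTTTTTTTTTTTTggggggooooooooo
193 oooTTTTTTTTTTTTTTTT.ggggg.oooooooo
194 oooTTTTTTTTTTTTTTTTTggggg.oooooooo
195 oooTTTTTTTTTTTTTTTTTTggggg.ooooooo
196 oooTTTTTTTTTTTTTTTTTToggggg.oooooo
197 ooTTTTTTTTTTTTTTTTTTTTgggggg.ooooo
198 ooTTTTTTTTTTTTTTTToTTTTggggg.ooooo
199 ooTTTTTTTTTTToToooToooooggggg.oooo
200 ooooTToooooooooooooooooooggggg.ooo
201 ooooooooooooooooooooooooooggggg.oo
202 oooooooooooooooooooooooooo.gggg.oo
203 oooooooooooooooooooooooooooggggg.o
204 ooooooooooooooooooooooooooooggggg.
foot 10786 c [461.5 311.1] s [64.3 78.3] a 3.4 z 94.2
0.468 3 [[0.3082, 0.1332], [0.3086, 0.1354], [0.3092, 0.1369]]
0.475 144 [[0.3029, 0.1319], [0.3074, 0.1369], [0.3094, 0.1401]]
0.48 137 [[0.3024, 0.1305], [0.307, 0.1339], [0.3094, 0.1357]]
0.49 295 [[0.303, 0.1302], [0.3076, 0.1336], [0.3103, 0.1351]]
0.5 572 [[0.3037, 0.1304], [0.3084, 0.1336], [0.3111, 0.1353]]
0.52 566 [[0.3048, 0.1305], [0.3094, 0.1336], [0.3123, 0.1352]]
0.54 526 [[0.306, 0.1303], [0.3106, 0.1336], [0.3132, 0.1353]]
```

move_arm(increments="0 1.5 -0.5 0 0 0 255;7 0.4 0 0 0 0 255;7 0.4 0 0 0 0 255;7 0.4 0 0 0 0 255;7 0.4 0 0 0 0 255;0 0 0 0 0 0 255;0 0 0 0 0 0 255;0 0 0 0 0 0 255")

```text
time: 8.27
position: [0.4892, 0.3081, 0.1519]
tool_rot: [-2.155, -2.285, 0.001]
ft_force: [-1.4, -0.0, -1.7]
grip_width: 0.067
grip_force: 35.0
```

```bash
python3 - <<'E'
from h import *
st()
p=ctrl.get_image('scene')
c=(448,140)
cv2.imwrite('pics/s4.png',cv2.resize(p['frame'][130:240,410:530,::-1],None,fx=5,fy=5,interpolation=cv2.INTER_CUBIC))
E
```

```text
t 8.27 tcp [489.2 308.1 151.9] yaw_y 3.4 z [-0.001  0.    -1.   ] F [-1.4 -0.  -1.7] grip [ 0.067 35.   ] q7 -0.76
```

View pics/s4.png

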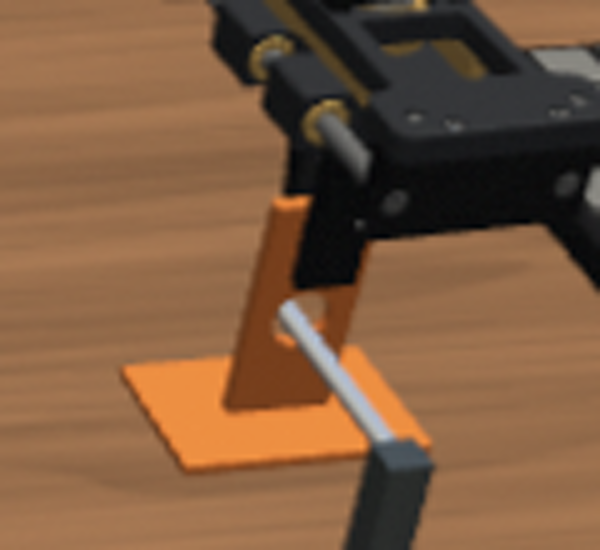

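move_arm(increments="6 0.3 0 0 0 0 255;6 0.3 0 0 0 0 255;6 0.4 0 0 0 0 255;6 0.4 0 0 0 0 255;6 0.3 0 0 0 0 255;0 0 0 0 0 0 255;0 0 0 0 0 0 255;0 0 0 0 0 0 255")

```text
time: 8.98
position: [0.5192, 0.3098, 0.152]
tool_rot: [-2.155, -2.285, 0.0]
ft_force: [0.2, 0.6, -1.1]
grip_width: 0.065
grip_force: 35.0
```

move_arm(increments="0 0 -3 0 0 0 255;0 0 -3 0 0 0 255;0 0 -1.5 0 0 0 255;0 0 -1 0 0 0 255;0 0 -1 0 0 0 255;0 0 0 0 0 0 255;0 0 0 0 0 0 255;0 0 0 0 0 0 255")

```text
time: 9.65
position: [0.5195, 0.3096, 0.1427]
tool_rot: [2.155, 2.285, 0.0]
ft_force: [-0.9, 0.5, -0.6]
grip_width: 0.065
grip_force: 35.0
```

move_arm(increments="0 0 -1 0 0 0 255;0 0 0 0 0 0 255;0 0 -1 0 0 0 255;0 0 0 0 0 0 255;0 0 0 0 0 0 255;0 0 0 0 0 0 255;0 0 0 0 0 0 255;0 0 0 0 0 0 255")

```text
time: 10.32
position: [0.5196, 0.3097, 0.141]
tool_rot: [2.155, 2.285, 0.001]
ft_force: [-2.3, -0.8, 3.9]
grip_width: 0.064
grip_force: 35.0
```

move_arm(increments="0 0 0 0 0 0 235;0 0 0 0 0 0 220;0 0 0 0 0 0 200;0 0 0 0 0 0 170;0 0 0 0 0 0 150;0 0 0 0 0 0 150;0 0 0 0 0 0 150;0 0 0 0 0 0 150")

```text
time: 10.98
position: [0.5195, 0.3096, 0.1405]
tool_rot: [2.156, 2.285, 0.0]
ft_force: [-0.4, 0.0, -0.1]
grip_width: 0.397
grip_force: 0.0
```

move_arm(increments="0 0 10 0 0 0 150;0 0 20 0 0 0 150;0 0 30 0 0 0 100;0 0 30 0 0 0 50;0 0 5 0 0 0 0;0 0 0 0 0 0 0;0 0 0 0 0 0 0;0 0 0 0 0 0 0")

```text
time: 11.65
position: [0.519, 0.309, 0.2345]
tool_rot: [-2.156, -2.285, 0.003]
ft_force: [0.5, -0.1, 0.1]
grip_width: 0.78
grip_force: 0.0
```

```bash
python3 - <<'E'
from h import *
st()
p=ctrl.get_image('scene')
cv2.imwrite('pics/s5.png',cv2.resize(p['frame'][130:310,400:540,::-1],None,fx=3,fy=3,interpolation=cv2.INTER_CUBIC))
W=cloud(p);X,Y,Z=W[...,0],W[...,1],W[...,2];C=p['frame'].astype(int); org=(C[...,0]>90)&(C[...,0]>1.6*C[...,2])
k=org&(abs(X-.52)<.06)&(abs(Y-.3)<.07)&(Z>.05)
box(W[k&(Z<.1)],'foot');box(W[k&(Z>.12)],'tab');print(np.nanpercentile(Z[k],[2,50,99]))
E
```

```text
t 11.65 tcp [519.  309.  234.5] yaw_y 3.3 z [-0.001 -0.001 -1.   ] F [ 0.5 -0.1  0.1] grip [0.78 0.  ] q7 -0.72
foot 873 c [528.1 304.5] s [83.6 99. ] a 1.2 z 82.3
tab 687 c [514.3 304.3] s [112.3  71.7] a 3.9 z 156.5
[0.07898615 0.09823941 0.41143542]
```

View pics/s5.png

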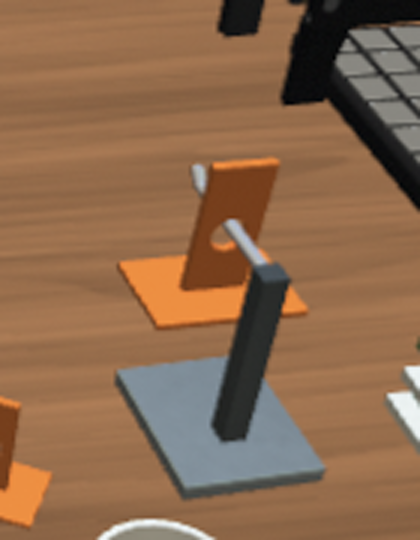

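move_arm(increments="6 -30 0 0 0 -0.4 0;6 -37 0 0 0 -0.4 0;6 -37 0 0 0 -0.4 0;6 -37 0 0 0 -0.4 0;6 -37 0 0 0 -0.4 0;6 -37 0 0 0 -0.4 0;6 -37 0 0 0 -0.4 0;6 -37 0 0 0 -0.4 0")

```text
time: 12.37
position: [0.5668, 0.0185, 0.2344]
tool_rot: [-2.218, -2.223, 0.002]
ft_force: [0.7, 0.9, 0.0]
grip_width: 1.003
grip_force: 0.0
```

move_arm(increments="6 -37 0 0 0 -0.4 0;6 -37 0 0 0 -0.4 0;6 -37 0 0 0 -0.4 0;6 -37 0 0 0 -0.4 0;6 -37 0 0 0 -0.4 0;6 -37 0 0 0 -0.4 0;6 -37 -15 0 0 -0.4 0;6 -37 -15 0 0 -0.4 0")

```text
time: 13.03
position: [0.6155, -0.2773, 0.2047]
tool_rot: [2.28, 2.161, -0.0]
ft_force: [0.2, 0.5, 0.1]
grip_width: 1.002
grip_force: 0.0
```

move_arm(increments="4 -4 -20 0 0 0 0;0 0 -20 0 0 0 0;0 0 0 0 0 0 0;0 0 0 0 0 0 0;0 0 0 0 0 0 0;0 0 0 0 0 0 0;0 0 0 0 0 0 0;0 0 0 0 0 0 0")

```text
time: 13.7
position: [0.6201, -0.2792, 0.167]
tool_rot: [2.278, 2.161, 0.001]
ft_force: [-0.1, 0.1, 0.4]
grip_width: 1.002
grip_force: 0.0
```

```bash
cat > lensm.py <<'E'
from h import *
st()
p=ctrl.get_image('wrist'); W=cloud(p); X,Y,Z=W[...,0],W[...,1],W[...,2]
k=(abs(X-.619)<.08)&(abs(Y+.28)<.09)&(Z>.03)&(Z<.055)
box(W[k],'lens'); k2=(abs(X-.619)<.08)&(abs(Y+.28)<.09)&(Z>.044)&(Z<.055); box(W[k2],'top strip'); print(np.nanpercentile(Z[k],99))
t=ctrl.get_image('top'); box(cloud(t)[ctrl.silhouettes('lens',t)[0]['region']],'sil')
E
python3 lensm.py
```

```text
t 13.7 tcp [ 620.1 -279.2  167. ] yaw_y -3.0 z [ 0.002 -0.001 -1.   ] F [-0.1  0.1  0.4] grip [1.002 0.   ] q7 0.16
lens 5599 c [ 618.4 -280. ] s [101.1  35.9] a 87.2 z 45.2
top strip 3414 c [ 617.9 -279.9] s [100.3  24.4] a 87.5 z 46.5
0.04842894915797093
sil 577 c [ 631.5 -261.2] s [57.9 49.3] a 73.2 z 43.4
```

move_arm(increments="-1.8 -0.8 -25 0 0 0 0;0 0 -30 0 0 0 0;0 0 -30 0 0 0 0;0 0 -30 0 0 0 0;0 0 -25 0 0 0 0;0 0 -12 0 0 0 0;0 0 -3 0 0 0 0;0 0 0 0 0 0 200", grip_force=20)

```text
time: 14.52
position: [0.6176, -0.28, 0.0104]
tool_rot: [-2.279, -2.161, 0.0]
ft_force: [0.3, 0.1, 0.1]
grip_width: 0.971
grip_force: 0.0
```

move_arm(increments="0 0 0 0 0 0 255;0 0 0 0 0 0 255;0 0 0 0 0 0 255;0 0 0 0 0 0 255;0 0 0 0 0 0 255;0 0 0 0 0 0 255;0 0 0 0 0 0 255;0 0 0 0 0 0 255")

```text
time: 15.18
position: [0.6176, -0.2802, 0.0106]
tool_rot: [2.28, 2.161, -0.0]
ft_force: [-1.1, -0.2, 1.5]
grip_width: 0.407
grip_force: 20.1
```

move_arm(increments="0 0 8 0 0 0 255;0 0 20 0 0 0 255;0 0 30 0 0 0 255;0 0 30 0 0 0 255;-5 14 30 0 0 2 255;-10 26 12 0 0 2 255;-12 30 0 0 0 2 255;-12 30 0 0 0 2 255")

```text
time: 15.85
position: [0.5789, -0.1795, 0.1423]
tool_rot: [2.121, 2.314, 0.002]
ft_force: [0.1, 1.2, -0.9]
grip_width: 0.405
grip_force: 20.0
```

move_arm(increments="-12 30 0 0 0 2 255;-12 30 0 0 0 2 255;-12 30 0 0 0 2 255;-12 30 0 0 0 2 255;-12 30 0 0 0 2.5 255;-9 26 0 0 0 2.5 255;-4 16 0 0 0 2.5 255;0 0 0 0 0 0 255")

```text
time: 16.52
position: [0.5049, 0.0164, 0.1411]
tool_rot: [1.78, 2.588, 0.001]
ft_force: [0.4, 0.1, -1.8]
grip_width: 0.402
grip_force: 20.0
```

```bash
cat > bl.py <<'E'
from h import *
st()
for n in('wrist','scene','top'):
    p=ctrl.get_image(n); W=cloud(p); X,Y,Z=W[...,0],W[...,1],W[...,2]
    print(n)
    k=(abs(X-.505)<.09)&(abs(Y-.012)<.09)
    a=k&(Z>.005)&(Z<.016); b=k&(Z>.04)&(Z<.056); c=k&(Z>.1)&(Z<.2)
    for m,l in((a,'base'),(b,'saddle')):
        if m.sum()>20:
            m2=cv2.morphologyEx(m.astype(np.uint8),cv2.MORPH_OPEN,np.ones((2,2)))>0
            if m2.sum()>20: box(W[m2],l)
    save(p,n+'6.png'); np.save(n+'6.npy',W)
E
python3 bl.py
```

```text
t 16.52 tcp [504.9  16.4 141.1] yaw_y 21.0 z [ 0.001  0.    -1.   ] F [ 0.4  0.1 -1.8] grip [ 0.402 19.989] q7 0.19
wrist
base 5385 c [506.7  10.4] s [101.7 114. ] a 18.3 z 10.4
saddle 1439 c [504.   17.9] s [83.7 98.3] a 18.2 z 51.5
scene
base 1399 c [503.   11.2] s [ 95.5 111.5] a 22.8 z 8.9
saddle 412 c [475.1  17.7] s [115.2 124.8] a 23.5 z 46.5
top
```

View pics/wrist6.png

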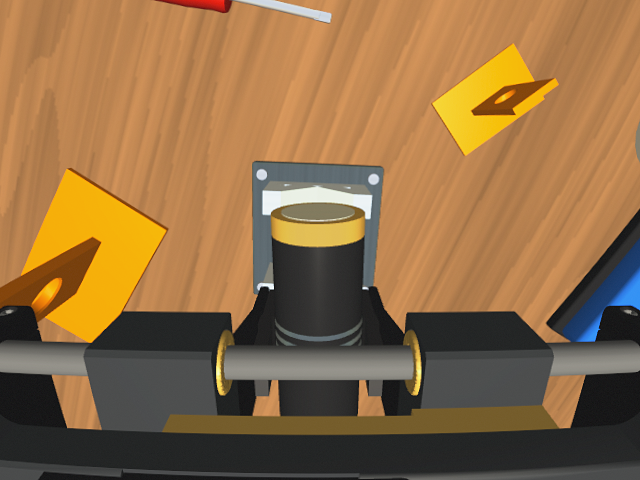

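```bash
python3 - <<'E'
from h import *
W=np.load('wrist6.npy'); th=np.radians(18.4); c=np.array([.5045,.0123])
u=np.array([np.cos(th),np.sin(th)]); v=np.array([-u[1],u[0]])
D=W[...,:2]-c; a=D@u*1000; b=D@v*1000; Z=W[...,2]*1000
pc=lambda x:np.nanpercentile(x,[1,50,99]).round(1)
m=(abs(a)<60)&(abs(b)<62)&(Z>7)&(Z<14)
m=cv2.erode(m.astype(np.uint8),np.ones((2,2)))>0
for lo,hi in((0,20),(20,42),(44,54)): 
    k=m&(b>lo)&(b<hi); print('base b',lo,hi,k.sum(),pc(a[k]) if k.sum() else '')
print('base +y edge',pc(b[m&(abs(a)<30)]))
s=(abs(a)<45)&(b>15)&(b<55)&(Z>49)&(Z<54.5); print('saddle',s.sum(),pc(a[s]),pc(b[s]))
# V of far saddle: flank fit
f=(b>24)&(b<43)&(Z>30)&(Z<50)&(abs(a)<26); print('flank',f.sum())
for sg in(-1,1):
    k=f&(a*sg>3)
    if k.sum()>10: print(sg,'a - sg*(z-28)',np.percentile((a-sg*(Z-28))[k],[20,50,80]).round(1),k.sum())
l=(abs(a)<30)&(b>25)&(b<62)&(Z>145)&(Z<185); print('lens end',pc(b[l]),pc(a[l]),pc(Z[l]))
l=(abs(a)<30)&(b>25)&(b<70)&(Z>165)&(Z<185);r=cv2.minAreaRect((W[l][:,:2]*1000).astype(np.float32));print(r)
E
```

```text
base b 0 20 642 [-48.4 -36.6  49.8]
base b 20 42 724 [-49.2  -8.7  49.4]
base b 44 54 1651 [-48.2   0.   48. ]
base +y edge [41.2 47.5 54. ]
saddle 838 [-35.6 -22.5  35.7] [25.9 35.9 41.4]
flank 1038
-1 a - sg*(z-28) [-1.2 -0.1  0.7] 515
1 a - sg*(z-28) [-0.9 -0.1  1.3] 463
lens end [25.4 43.3 54.6] [-16.5   0.6  17.5] [148.9 175.1 178.7]
((492.5498962402344, 49.74217987060547), (34.81340026855469, 30.193134307861328), 21.127334594726562)
```

move_arm(increments="-0.6 -4.4 -10 0 0 -2.6 255;0 0 -20 0 0 0 255;0 0 -25 0 0 0 255;0 0 -20 0 0 0 255;0 0 -15 0 0 0 255;0 0 -8 0 0 0 255;0 0 0 0 0 0 255;0 0 0 0 0 0 255")

```text
time: 17.33
position: [0.5055, 0.0066, 0.0426]
tool_rot: [-1.852, -2.537, -0.0]
ft_force: [0.0, 0.6, -1.0]
grip_width: 0.407
grip_force: 20.0
```

move_arm(increments="0 0 -2 0 0 0 255;0 0 -2 0 0 0 255;0 0 -1 0 0 0 255;0 0 -1 0 0 0 255;0 0 0 0 0 0 255;0 0 0 0 0 0 255;0 0 0 0 0 0 255;0 0 0 0 0 0 255")

```text
time: 18.0
position: [0.5052, 0.0074, 0.0367]
tool_rot: [1.85, 2.539, 0.0]
ft_force: [1.2, 0.3, -1.7]
grip_width: 0.405
grip_force: 20.0
```

move_arm(increments="0 0 4 0 0 0.5 255;-0.4 2.3 0 0 0 0 255;-0.5 2.3 0 0 0 0 255;0 0 0 0 0 0 255;0 0 0 0 0 0 255;0 0 0 0 0 0 255;0 0 0 0 0 0 255;0 0 0 0 0 0 255")

```text
time: 18.67
position: [0.5041, 0.0119, 0.0405]
tool_rot: [-1.839, -2.547, 0.0]
ft_force: [-0.8, 0.1, -1.9]
grip_width: 0.411
grip_force: 20.0
```

```bash
cat > lp.py <<'E'
from h import *
st()
p=ctrl.get_image('wrist');W=cloud(p); th=np.radians(18.4); c=np.array([.5045,.0123])
u=np.array([np.cos(th),np.sin(th)]); v=np.array([-u[1],u[0]])
D=W[...,:2]-c; a=D@u*1000; b=D@v*1000; Z=W[...,2]*1000
t=ctrl.get_state()['position']; print('tcp ab',(np.array(t[:2])-c)@u*1000,(np.array(t[:2])-c)@v*1000)
pc=lambda x:np.nanpercentile(x,[1,50,99]).round(1)
k=(abs(a)<19)&(b>20)&(b<60)&(Z>59)&(Z<90)
print('lens b',pc(b[k]),'topz',pc(Z[k]))
for lo,hi in((20,28),(28,36),(36,44),(44,52)):
    q=k&(b>lo)&(b<hi)
    if q.sum(): 
        A=np.c_[a[q],Z[q],np.ones(q.sum())]; s=np.linalg.lstsq(A,-(a[q]**2+Z[q]**2),rcond=None)[0]
        print(lo,q.sum(),pc(a[q]),'axis a,z,r',(-s[0]/2).round(1),(-s[1]/2).round(1),np.sqrt(s[0]**2/4+s[1]**2/4-s[2]).round(1))
E
python3 lp.py
```

```text
t 18.67 tcp [504.1  11.9  40.5] yaw_y 18.3 z [-0. -0. -1.] F [-0.8  0.1 -1.9] grip [ 0.411 19.989] q7 0.05
tcp ab -0.4807562235093749 -0.21943366226151143
lens b [20.5 37.7 50.3] topz [60.3 74.9 78.2]
20 1778 [-17.1   0.1  17.1] axis a,z,r 0.1 59.7 17.7
28 1887 [-17.    0.1  16.9] axis a,z,r 0.0 59.8 17.6
36 1983 [-16.9   0.1  17.1] axis a,z,r -0.0 59.8 17.6
44 2519 [-16.9   0.1  17. ] axis a,z,r -0.0 65.9 12.0
```

move_arm(increments="0 0 -2 0 0 0 255;0 0 -2 0 0 0 255;0 0 -1 0 0 0 255;0 0 0 0 0 0 255;0 0 0 0 0 0 255;0 0 0 0 0 0 255;0 0 0 0 0 0 255;0 0 0 0 0 0 255")

```text
time: 19.38
position: [0.5042, 0.012, 0.0357]
tool_rot: [1.839, 2.547, 0.0]
ft_force: [-0.6, -0.3, -0.7]
grip_width: 0.406
grip_force: 20.0
```

move_arm(increments="0 0 -0.4 0 0 0 255;0 0 -0.4 0 0 0 255;0 0 0 0 0 0 255;0 0 0 0 0 0 255;0 0 0 0 0 0 255;0 0 0 0 0 0 255;0 0 0 0 0 0 255;0 0 0 0 0 0 255")

```text
time: 20.05
position: [0.5043, 0.012, 0.0351]
tool_rot: [1.839, 2.547, -0.0]
ft_force: [-2.8, -0.9, 4.7]
grip_width: 0.408
grip_force: 20.0
```

move_arm(increments="0 0 0 0 0 0 145;0 0 0 0 0 0 135;0 0 0 0 0 0 120;0 0 0 0 0 0 100;0 0 0 0 0 0 80;0 0 0 0 0 0 60;0 0 0 0 0 0 60;0 0 0 0 0 0 60")

```text
time: 20.72
position: [0.5042, 0.012, 0.0348]
tool_rot: [1.839, 2.547, 0.0]
ft_force: [-0.8, 0.2, -0.9]
grip_width: 0.748
grip_force: 0.0
```

move_arm(increments="0 0 10 0 0 0 60;0 0 15 0 0 0 60;0 0 20 0 0 0 60;0 0 20 0 0 0 60;0 0 0 0 0 0 255;0 0 0 0 0 0 255;0 0 0 0 0 0 255;0 0 0 0 0 0 255")

```text
time: 21.38
position: [0.5034, 0.0119, 0.099]
tool_rot: [-1.838, -2.546, 0.001]
ft_force: [-0.3, 0.7, -0.2]
grip_width: 0.547
grip_force: 0.0
```

move_arm(increments="0 0 0 0 0 0 255;0 0 0 0 0 0 255;0 0 0 0 0 0 255;0 0 0 0 0 0 255;0 0 0 0 0 0 255;0 0 0 0 0 0 255;0 0 0 0 0 0 255;0 0 0 0 0 0 255")

```text
time: 22.05
position: [0.5042, 0.012, 0.0998]
tool_rot: [1.839, 2.547, 0.0]
ft_force: [0.3, -0.3, -0.1]
grip_width: 0.02
grip_force: 0.0
```

```bash
python3 lp.py
```

```text
t 22.05 tcp [504.2  12.   99.8] yaw_y 18.3 z [ 0. -0. -1.] F [ 0.3 -0.3 -0.1] grip [0.02 0.  ] q7 0.12
tcp ab -0.3695399554204136 -0.17785484100451646
lens b [20.3 36.4 50.2] topz [59.8 69.5 72.7]
20 911 [-16.7   0.1  16.4] axis a,z,r -0.1 54.3 17.5
28 937 [-16.6   0.1  16.7] axis a,z,r -0.1 54.2 17.6
36 974 [-16.9   0.1  16.6] axis a,z,r -0.1 54.3 17.6
44 967 [-16.7   0.1  16.3] axis a,z,r -0.1 59.2 13.0
```

move_arm(increments="0.2 0.5 -8 0 0 0 255;0 0 -10 0 0 0 255;0 0 -5 0 0 0 255;0 0 -3 0 0 0 255;0 0 -1 0 0 0 255;0 0 0 0 0 0 255;0 0 0 0 0 0 255;0 0 0 0 0 0 255")

```text
time: 22.77
position: [0.5047, 0.0125, 0.073]
tool_rot: [1.838, 2.547, 0.001]
ft_force: [-0.2, 0.1, -0.1]
grip_width: 0.008
grip_force: 0.0
```

move_arm(increments="0 0 -0.5 0 0 0 255;0 0 -0.5 0 0 0 255;0 0 -0.5 0 0 0 255;0 0 0 0 0 0 255;0 0 0 0 0 0 255;0 0 0 0 0 0 255;0 0 0 0 0 0 255;0 0 0 0 0 0 255")

```text
time: 23.43
position: [0.5046, 0.0125, 0.0717]
tool_rot: [1.839, 2.547, 0.0]
ft_force: [-1.1, 0.6, 4.8]
grip_width: 0.007
grip_force: 2.7
```

move_arm(increments="0 0 -0.3 0 0 0 255;0 0 -0.2 0 0 0 255;0 0 0 0 0 0 255;0 0 0 0 0 0 255;0 0 0 0 0 0 255;0 0 0 0 0 0 255;0 0 0 0 0 0 255;0 0 0 0 0 0 255")

```text
time: 24.1
position: [0.5047, 0.0125, 0.0717]
tool_rot: [1.838, 2.547, -0.0]
ft_force: [-3.6, -0.1, 9.5]
grip_width: 0.006
grip_force: 4.5
```

move_arm(increments="-0.2 0 -0.2 0 0 0 255;0 0 0 0 0 0 255;0 0 0 0 0 0 255;0 0 0 0 0 0 255;0 0 0 0 0 0 255;0 0 0 0 0 0 255;0 0 0 0 0 0 255;0 0 0 0 0 0 255")

```text
time: 24.77
position: [0.5047, 0.0125, 0.0717]
tool_rot: [1.838, 2.546, -0.0]
ft_force: [-2.8, -0.4, 9.3]
grip_width: 0.005
grip_force: 4.9
```

move_arm(increments="0 0 0 0 0 0 255;0 0 0 0 0 0 255;0 0 0 0 0 0 255;0 0 0 0 0 0 255;0 0 0 0 0 0 255;0 0 0 0 0 0 255;0 0 0 0 0 0 255;0 0 0 0 0 0 255")

```text
time: 25.43
position: [0.5047, 0.0125, 0.0717]
tool_rot: [1.838, 2.546, -0.0]
ft_force: [-2.6, -0.6, 9.3]
grip_width: 0.004
grip_force: 4.9
```

move_arm(increments="-0.4 -0.1 -0.3 0 0 0 255;0 0 0 0 0 0 255;0 0 0 0 0 0 255;0 0 0 0 0 0 255;0 0 0 0 0 0 255;0 0 0 0 0 0 255;0 0 0 0 0 0 255;0 0 0 0 0 0 255")

```text
time: 26.1
position: [0.5047, 0.0125, 0.0717]
tool_rot: [1.838, 2.546, 0.001]
ft_force: [-3.2, 0.1, 10.8]
grip_width: 0.008
grip_force: 5.4
```

```bash
python3 lp.py; python3 - <<'E'
from h import *
p=ctrl.get_image('scene'); save(p,'s7.png'); st()
E
```

```text
t 26.1 tcp [504.7  12.5  71.7] yaw_y 18.3 z [ 0.002 -0.001 -1.   ] F [-3.2  0.1 10.8] grip [0.008 5.447] q7 0.08
tcp ab 0.20183790229593884 0.12472679871239581
lens b [20.4 36.7 50.2] topz [59.5 69.5 72.7]
20 1180 [-16.6  -0.2  16.8] axis a,z,r -0.0 54.4 17.5
28 1215 [-16.6  -0.2  16.6] axis a,z,r -0.0 54.3 17.5
36 1281 [-16.8   0.3  16.4] axis a,z,r -0.1 54.1 17.6
44 1323 [-16.6  -0.2  16.2] axis a,z,r -0.1 59.3 12.7
t 26.2 tcp [504.7  12.5  71.6] yaw_y 18.3 z [ 0.002 -0.001 -1.   ] F [-2.8 -1.  11.4] grip [5.000e-03 5.448e+00] q7 0.08
```

View pics/s7.png

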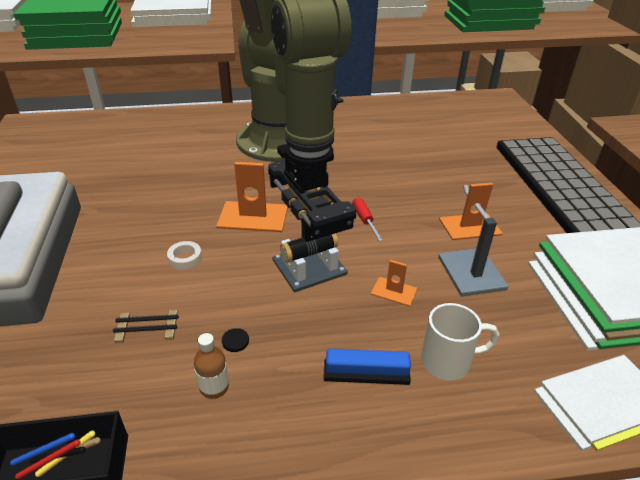

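move_arm(increments="-0.4 -0.1 0 0 0 0 255;-0.4 0 0 0 0 0 255;0 0 0 0 0 0 255;0 0 0 0 0 0 255;0 0 0 0 0 0 255;0 0 0 0 0 0 255;0 0 0 0 0 0 255;0 0 0 0 0 0 255")

```text
time: 26.87
position: [0.5046, 0.0124, 0.0717]
tool_rot: [1.837, 2.545, 0.003]
ft_force: [-0.5, 0.4, 9.4]
grip_width: 0.003
grip_force: 4.4
```

Now the push is vertical, with almost no side force; I'll add a touch more down and confirm it's steady.

move_arm(increments="-0.1 0 -0.2 0 0 0 255;0 0 0 0 0 0 255;0 0 0 0 0 0 255;0 0 0 0 0 0 255;0 0 0 0 0 0 255;0 0 0 0 0 0 255;0 0 0 0 0 0 255;0 0 0 0 0 0 255")

```text
time: 27.53
position: [0.5046, 0.0125, 0.0717]
tool_rot: [1.837, 2.545, 0.003]
ft_force: [-0.4, -0.7, 9.8]
grip_width: 0.005
grip_force: 5.0
```

```bash
python3 lp.py; python3 -c "
from h import *
st(); print(ctrl.close_job())"
```

```text
t 27.53 tcp [504.6  12.5  71.7] yaw_y 18.4 z [ 0.003 -0.    -1.   ] F [-0.4 -0.7  9.8] grip [0.005 4.972] q7 0.09
tcp ab 0.12496694281294848 0.14314653997373333
lens b [20.3 36.6 50.3] topz [59.5 69.5 72.6]
20 1179 [-16.9  -0.3  16.8] axis a,z,r -0.0 54.2 17.6
28 1227 [-16.6   0.2  16.7] axis a,z,r -0.1 54.1 17.6
36 1280 [-16.8  -0.2  16.4] axis a,z,r -0.1 54.3 17.5
44 1315 [-16.5   0.2  16.2] axis a,z,r -0.1 59.6 12.6
t 27.58 tcp [504.6  12.5  71.7] yaw_y 18.4 z [ 0.003 -0.    -1.   ] F [-1.1 -0.4  9.4] grip [0.008 4.972] q7 0.09
the job is handed in; nothing more can be done
None
```

The job is handed in at about 27.6 s: the cover hangs on the peg, and the lens lies centred in the V, pressed down from above by the shut fingers with about 10 N and almost no side force.

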